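Demould the float leaves and set up for painting

TASK

The cast leaves for the carnival float are cured: first turn the casting plate's heat dial fully anticlockwise to its off stop, and only then lift every leaf out of its mould cavity and lay them all flat in the wooden drying tray, midrib up, side by side and not on one another. Also swap the orange and the blue jar ready for painting, so that the blue paint jar stands upright in the middle of the yellow coaster and the orange release jar in the middle of the black one. Leave the dial off, and leave the brush pot, the red tub and the green jar alone.

Things in the scene. Friction and masses are not known exactly. Their poses are not given: they have to be found in the camera images.
- leaf_red: cast resin leaf ornament, red, 90 mm long (x), 44 mm wide (y): an elongated hexagon 14 mm thick with a raised midrib on top, 64 mm long, 18 mm wide, from 14 to 40 mm above the underside. Origin at the centre of its underside, z up. Starts in one of the mould's cavities, or is absent
- leaf_yellow: cast resin leaf ornament, yellow, 90 mm long (x), 44 mm wide (y): an elongated hexagon 14 mm thick with a raised midrib on top, 64 mm long, 18 mm wide, from 14 to 40 mm above the underside. Origin at the centre of its underside, z up. Starts in one of the mould's cavities, or is absent
- leaf_green: cast resin leaf ornament, green, 90 mm long (x), 44 mm wide (y): an elongated hexagon 14 mm thick with a raised midrib on top, 64 mm long, 18 mm wide, from 14 to 40 mm above the underside. Origin at the centre of its underside, z up. Starts in one of the mould's cavities, or is absent
- leaf_white: cast resin leaf ornament, white, 90 mm long (x), 44 mm wide (y): an elongated hexagon 14 mm thick with a raised midrib on top, 64 mm long, 18 mm wide, from 14 to 40 mm above the underside. Origin at the centre of its underside, z up. Starts in one of the mould's cavities, or is absent
- mould: heated casting plate, a fixed block 210 (x) x 280 (y) x 50 mm high, origin at the centre of its underside. Four leaf-shaped open cavities 14 mm deep (floor 36 mm up), 96 x 50 mm, 3 mm wider than a leaf all round, long side along its x; centres at x = +35 mm and y = -99, -33, +33, +99 mm. The heat dial stands on its near strip at x = -70 mm, y = 0
- dial (a joint): heat dial, rad: 0 = off, at its end stop fully anticlockwise seen from above; grows clockwise, up to 4.6. It stays where it is left
- dial_grip (a point): point on the dial's vertical axis at which to grip it, 37 mm above the block's top. The dial is black, 60 mm across, with an upright bar grip 57 mm long along this point's x, 14 mm thick (y), from 12 to 44 mm above the block's top; the point turns with the dial
- tray: fixed wooden drying tray, 240 (x) x 160 (y) mm outside, floor 5 mm thick, walls 5 mm thick and 12 mm high overall; origin at the centre of its underside. Four leaves fit flat in it, two by two, lengthwise along x
- yellow_coaster: fixed round yellow coaster, 90 mm across, 3 mm thick, origin at the centre of its underside: the in-use place; the release jar starts on it
- black_coaster: fixed round black rubber coaster, 90 mm across, 3 mm thick, origin at the centre of its underside: the put-away place; the paint jar starts on it
- release_jar: squat orange jar of mould release with a black screw cap and a thin white band, 66 mm across (the body is straight up to 62 mm, the cap above it 60 mm across), 76 mm high, about 0.3 kg; origin at the centre of its underside, z up
- paint_jar: squat blue jar of paint with a white screw cap and a thin white band, 66 mm across (the body is straight up to 62 mm, the cap above it 60 mm across), 76 mm high, about 0.3 kg; origin at the centre of its underside, z up
- brush_pot: bystander: white pot of brushes, 84 mm across, 90 mm high (brushes to 172 mm), origin at the centre of its underside
- red_tub: bystander: open red plastic tub, 90 mm across, 75 mm high, origin at the centre of its underside
- green_jar: bystander: low green jar with a white cap and a paper label, 68 mm across, 85 mm high, origin at the centre of its underside
Mind the look-alikes: they are no part of the job. Leave any pink look-alike of the leaf_green alone. Several things have the shape of the leaf_white; the one meant has the colours described above.

How it is judged (in metres and radians):
On the way:
1. the heat dial is turned fully anticlockwise to off (value of joint dial below 0.08 rad), for 0.2 s.
At the end, for the whole second after the job is handed in: Dial within 0.1 rad of its off stop; every leaf flat on the tray's floor (tilt under 0.1 rad, origin within 95 x 60 mm of the tray's centre, under 10 mm above its underside); paint jar upright on the yellow, release jar on the black coaster, each within 20 mm of its centre; all at rest (value of joint dial below 0.1 rad and x of leaf_red in the frame of tray between -0.095 and 0.095 m and y of leaf_red in the frame of tray between -0.06 and 0.06 m and z of leaf_red in the frame of tray between 0 and 0.01 m and angle between each of leaf_red, leaf_yellow, leaf_green, leaf_white, paint_jar, release_jar's own z axis and vertical below 0.1 rad and linear speed of each of leaf_red, leaf_yellow, leaf_green, leaf_white, paint_jar, release_jar below 0.02 m/s and x of leaf_yellow in the frame of tray between -0.095 and 0.095 m and y of leaf_yellow in the frame of tray between -0.06 and 0.06 m and z of leaf_yellow in the frame of tray between 0 and 0.01 m and x of leaf_green in the frame of tray between -0.095 and 0.095 m and y of leaf_green in the frame of tray between -0.06 and 0.06 m and z of leaf_green in the frame of tray between 0 and 0.01 m and x of leaf_white in the frame of tray between -0.095 and 0.095 m and y of leaf_white in the frame of tray between -0.06 and 0.06 m and z of leaf_white in the frame of tray between 0 and 0.01 m and horizontal distance between paint_jar and yellow_coaster below 0.02 m and z of paint_jar in the frame of yellow_coaster below 0.008 m and horizontal distance between release_jar and black_coaster below 0.02 m and z of release_jar in the frame of black_coaster below 0.008 m); the robot touches nothing.
It fails at once if a leaf is lifted out of the mould while the dial is not off (value of joint dial above 0.25 rad and height (world z) of any of leaf_red, leaf_yellow, leaf_green, leaf_white above 0.06 m).
It fails at once if the brush pot is disturbed (distance of brush_pot from where it was at the start of the episode above 0.04 m or angle between brush_pot's own z axis and vertical above 0.5 rad).
It fails at once if the red tub is disturbed (distance of red_tub from where it was at the start of the episode above 0.04 m or angle between red_tub's own z axis and vertical above 0.5 rad).
It fails at once if the green jar is disturbed (distance of green_jar from where it was at the start of the episode above 0.04 m or angle between green_jar's own z axis and vertical above 0.5 rad).
Of leaf_red, leaf_yellow, leaf_green, leaf_white only 2 to 4 are there at a start; the rules pass over those that are not, and their reading is None.
At some moment in a run one of release_jar, paint_jar may be knocked a few centimetres aside while the robot is not near it.
Once in a run the grip may slacken for a moment while it holds something.
It also fails if it takes over 208 s, if anything falls off the work surface, if the arm or the gripper's body presses on something with over 40 N, if the wrist force passes 120 N, or if a joint passes its speed limit or range.

ROBOT

A 6-joint arm with a two-finger parallel gripper is mounted at the origin on the work surface. World frame = base frame: x ahead of the robot, y to its left, z up, the work surface at z = 0. Lengths are in mm, angles in rad, forces in N, time in s.
With the tool pointing down it reaches from about 350 to 850 mm from the base axis. Payload 8.1 kg.
Tool frame: the origin (TCP) lies at the very end of the fingers, on their centre line; the grasp point (between the pads) lies 19 mm behind it; z points along the fingers, y is the line along which they close (so a half turn about z gives the same grasp; the last joint's range is limited). The gripper opens to 85 mm and grips with 20 to 120 N. Pads are 22 mm wide; open, the fingers measure 114 mm over their backs; the gripper's body (76 mm by 85 mm) begins 54 mm behind the grasp point. The pads swing forward as they close: fully open they stand 13 mm farther back than shut.
Start: joints at [-1.247, 0.13, 1.488, -0, 1.523, -0.085], TCP at [238.525, -550.555, 231.292] pointing down, gripper open.
Joint ranges: [-2.96, 2.96], [-0.89, 2.26], [0.02, 2.5], [-1.34, 4.48], [0, 2.73], [-2.66, 2.66]. Speed limits (rad/s): [2.39, 2.39, 2.79, 3.14, 3.14, 3.14].

INTERFACE

Orientations are given as a rotation vector (axis times angle).
In Python, from plant import * gives the robot as it stands.
- The arm moves only by the tool carry_out, never from a script. Its argument "series" is a list of rows, each a list of 3 entries, a list of its own where there are three numbers: the shift along the tool's x, y, z in mm, then the turn about the tool's z in rad, then the finger opening in mm, from 0 to 85.4. In form: [[[x, y, z], yaw, claw], ...]. A call has 1 to 12 rows; each row is the pose to reach, as a shift and turn from the pose commanded when the call began, along the tool's axes at that moment; what a row does not reach only later rows make up. A row lasts 1/10 s, in which the tool goes at most 50 mm and 8.59 degrees, less where a joint would pass 70% of its speed; a pose out of reach is approached as far as the arm can. A call with a gripper value outside its range is refused whole. The fingers move at their own pace and stop on an object; "newtons" is the grip in N (left out, the last holds). Time passes only in rows, so rows that repeat a pose let the fingers close. It gives the time, the measured TCP pose, the force, the opening and the grip force at its end, in the units of the state.
- get_state(): the state, without advancing time (a new reading comes with each control period).
- grab_frame(name): name is "side" or "top" or "wrist"; returns a dict with "image" (480x640x3 uint8, red, green, blue), "intrinsics" (3x3 intrinsics, pixels), "k1" (the pictures are not rectified: a ray, as slopes to the right and down, at radius r is drawn at 1 + k1 r^2 times it, then the intrinsics apply), "R" (3x3) and "t" (3): a world point X has camera coordinates R X + t. Camera axes: x right, y down, z forward; pixel columns grow to the right and rows downward; lengths in mm; the calibration is good to about 2 mm. A picture is of the moment at which its call begins. There is no depth.
- hand_in(): hands the job in; it is judged then, once.
Trained networks look in the newest picture that a camera, given by its name, has taken for a name from the list of things; names that differ only in an ending like _2 or _b are one class to them, and where a whole thing is asked for, a point or a joint stands for the part that bears it (a point fixed in the world has none). Each returns a list of dicts, best first, with "p" (0 to 1); they miss things now and then, are a little off and sometimes report something else, mostly with a low value. They report only what shows in the picture. A call takes as long as a camera call. They do not tell look-alikes from the thing itself.
- recognise(camera, thing): "centre" ([x, y, z] in mm, in the coordinates of the camera as it stood for that picture, good to about 4 mm: the middle of the surface that is visible of it).
- outline_of(camera, thing): "mask" (480x640 bool, what is visible of it).
The state is a dict: "clock": time; "qpos": joint angles; "qvel": joint speeds; "joint_efforts": joint torques, N m; "ee_pos": TCP position; "tool_rot": TCP orientation; "contact_force": force on the tool from outside, world axes, zero at the start; "torque": the same for the moment, N m; "finger_gap": opening from 0.0 (shut) to 1.0 (fully open); "finger_force": force on a finger pad.
Only numpy, scipy, OpenCV 4.12 (cv2) and the standard library are available. Lean on these libraries where they do the work, as an engineer would, in place of code of your own. Each camera call takes 0.05 s, during which the arm holds its last target. There are 200 camera calls.

## Working session

There is one attempt and no reset: what is moved stays moved. The work goes in short steps, Python scripts to look and compute and a tool call to move; the robot and the scene stay as the last step left them, time stands still between calls to the robot, and variables do not carry over. Pictures are saved under pics/ and viewed, at most 14 in all, crops included, and the job is handed in when it is done.

Besides the shell and the picture viewer there is one more tool, called after "Call:" by a JSON object that holds its "op" and its "data". carry_out: Moves the arm, as the interface text tells. Its arguments: {"type":"object","properties":{"series":{"type":"array"},"newtons":{"type":"number"}},"required":["series"]}

```bash
ls; mkdir -p pics; cat > h.py <<'E'
from plant import *
import numpy as np, cv2
from scipy.spatial.transform import Rotation as Ro
def snap(n,f=None):
    g=grab_frame(n)
    if f: cv2.imwrite(f,g["image"][:,:,::-1])
    return g
def ray(g,u,v):
    K=np.array(g["intrinsics"]);k=g["k1"]
    d=np.array([(u-K[0,2])/K[0,0],(v-K[1,2])/K[1,1]]);s=d.copy()
    for _ in range(20): s=d/(1+k*(s@s))
    R=np.array(g["R"]);t=np.array(g["t"])
    return -R.T@t, R.T@np.array([s[0],s[1],1])
def at(g,u,v,z):
    o,d=ray(g,u,v); return o+d*(z-o[2])/d[2]
def pix(g,X):
    c=np.array(g["R"])@np.array(X,float)+np.array(g["t"]);s=c[:2]/c[2];s=s*(1+g["k1"]*(s@s))
    K=np.array(g["intrinsics"]);return K[0,0]*s[0]+K[0,2],K[1,1]*s[1]+K[1,2]
def world(g,c): return np.array(g["R"]).T@(np.array(c)-np.array(g["t"]))
E
python3 - <<'E'
from h import *
for n in("top","side"):
    g=snap(n,f"pics/{n}0.png")
    for th in "leaf_red leaf_yellow leaf_green leaf_white mould dial tray yellow_coaster black_coaster release_jar paint_jar brush_pot red_tub green_jar".split():
        print(n,th,[(np.round(world(g,r["centre"])).tolist(),[int(x) for x in pix(g,world(g,r["centre"]))],round(r["p"],2)) for r in recognise(n,th)][:4])
s=get_state();print(s)
E
```

```text
pics
top leaf_red []
top leaf_yellow [([569.0, 114.0, 55.0], [263, 243], 0.6), ([526.0, 10.0, 49.0], [318, 265], 0.53)]
top leaf_green [([342.0, -197.0, 16.0], [424, 357], 0.72), ([583.0, -14.0, 50.0], [329, 236], 0.69), ([345.0, -11.0, 17.0], [330, 358], 0.67)]
top leaf_white [([578.0, 47.0, 53.0], [298, 239], 0.94), ([348.0, 131.0, 15.0], [258, 357], 0.87), ([452.0, -284.0, 4.0], [464, 301], 0.37)]
top mould [([432.0, -299.0, 79.0], [481, 310], 0.73), ([529.0, 10.0, 50.0], [317, 264], 0.63), ([579.0, 44.0, 52.0], [300, 238], 0.47)]
top dial [([476.0, 3.0, 64.0], [322, 291], 0.71)]
top tray [([486.0, 342.0, 12.0], [154, 289], 0.57)]
top yellow_coaster [([577.0, -236.0, 1.0], [438, 240], 0.82), ([781.0, -40.0, 27.0], [340, 141], 0.32)]
top black_coaster []
top release_jar [([581.0, -257.0, 82.0], [457, 232], 0.56)]
top paint_jar [([433.0, -299.0, 79.0], [481, 310], 0.77)]
top brush_pot [([764.0, 189.0, 66.0], [225, 146], 0.94)]
top red_tub [([529.0, 6.0, 50.0], [320, 263], 0.63), ([780.0, -43.0, 29.0], [342, 141], 0.62), ([477.0, 7.0, 63.0], [320, 290], 0.35), ([578.0, -233.0, 3.0], 
[... 1091 characters left out ...]
, 0.66)]
{'clock': 1.5, 'qpos': array([-1.24737004e+00,  1.30410588e-01,  1.48819728e+00,  7.44617407e-06,
        1.52300117e+00, -8.54094621e-02]), 'qvel': array([ 0.00183806,  0.00081598, -0.00108373,  0.00034593, -0.00030591,
       -0.00071119]), 'joint_efforts': array([-8.54072073e-05, -5.69313955e+01, -5.00847924e+01, -3.19510455e-04,
        1.59352803e-03,  8.21265121e-05]), 'ee_pos': array([ 238.54401354, -550.54716352,  231.28738467]), 'tool_rot': array([-3.07616588e+00, -6.37730453e-01, -8.54461365e-06]), 'contact_force': array([ 0.56351199,  0.86867484, -0.18108012]), 'torque': array([ 0.04363388, -0.02778725, -0.0016762 ]), 'finger_force': 0.0, 'finger_gap': 0.9982422802346653}
```

View pics/top0.png

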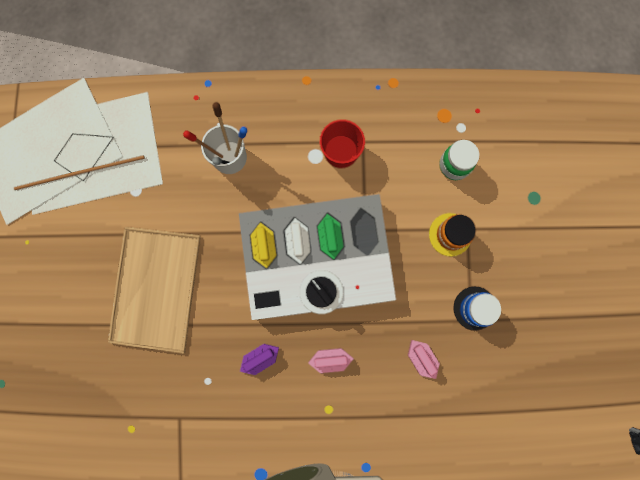

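View pics/side0.png

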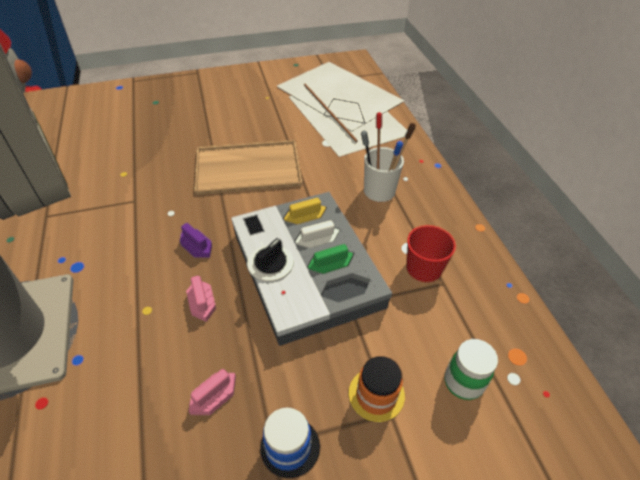

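The top view shows the leaves in the mould: yellow (263,245), white (298,240) and green (330,236). The fourth cavity (364,232) is empty, so red is absent. Look-alikes on the table are purple (259,359) and two pink (331,361) and (424,359). The orange jar is on yellow (457,232), the blue jar is on black (480,309), and the dial is at (321,291).

```bash
python3 - <<'E'
from h import *
g=snap("top"); im=g["image"]
a=im[185:335,230:410]; b=im[210:340,420:520]
a=cv2.resize(a,None,fx=3,fy=3,interpolation=cv2.INTER_CUBIC);b=cv2.resize(b,None,fx=2.4,fy=2.4,interpolation=cv2.INTER_CUBIC)
c=np.zeros((450,790,3),np.uint8);c[:,:540]=a;c[:312,545:785]=b
cv2.imwrite("pics/crop1.png",c[:,:,::-1])
hsv=cv2.cvtColor(im,cv2.COLOR_RGB2HSV)
def col(lo,hi,box,z,nm):
    u0,v0,u1,v1=box; m=cv2.inRange(hsv,lo,hi); mm=np.zeros_like(m); mm[v0:v1,u0:u1]=m[v0:v1,u0:u1]
    n,l,st,ce=cv2.connectedComponentsWithStats(mm); i=1+st[1:,4].argmax(); m1=(l==i).astype(np.uint8)
    r=cv2.minAreaRect(cv2.findNonZero(m1)); bx=cv2.boxPoints(r)
    (cu,cv_),rad=cv2.minEnclosingCircle(cv2.findNonZero(m1))
    print(nm,st[i],"cen",ce[i].round(1),at(g,*ce[i],z).round(1),"box",[at(g,*p,z)[:2].round(0).tolist() for p in bx],"circ",(round(cu,1),round(cv_,1),round(rad,1)),at(g,cu,cv_,z).round(1))
col((20,150,120),(35,255,255),(240,210,290,280),30,"lyel")
col((50,100,50),(75,255,255),(310,200,350,270),30,"lgreen")
col((22,150,120),(35,255,255),(420,200,490,270),3,"ycoast")
col((0,0,0),(180,255,45),(435,205,490,255),76,"orcap")
col((0,0,0),(180,120,60),(440,275,515,340),3,"bcoast")
col((0,0,170),(180,60,255),(460,285,510,335),76,"blcap")
for n,zz,P in(("mould",50,[(240,212),(380,196),(395,299),(251,319)]),("tray",12,[(125,228),(200,236),(186,354),(109,342)])):
    W=np.array([at(g,*p,zz)[:2] for p in P]);print(n,W.round(0).tolist(),W.mean(0),[np.linalg.norm(W[i]-W[i-1]).round() for i in range(4)],[np.degrees(np.arctan2(*(W[i]-W[i-1])[::-1])).round(1) for i in range(4)])
print(-np.array(g["R"]).T@g["t"])
E
```

```text
lyel [250 223  26  45 803] cen [262.7 244.8] [570.7 119.   30. ] box [[612.0, 148.0], [617.0, 102.0], [529.0, 91.0], [524.0, 136.0]] circ (262.5, 245.0, 22.3) [570.3 119.5  30. ]
lgreen [317 214  27  45 828] cen [330.  236.1] [585.8 -14.6  30. ] box [[628.0, 14.0], [634.0, -32.0], [545.0, -43.0], [539.0, 3.0]] circ (330.0, 236.0, 22.4) [586.1 -14.6  30. ]
ycoast [429 213  41  44 503] cen [441.9 236.7] [ 584.5 -243.8    3. ] box [[613.0, -203.0], [642.0, -269.0], [559.0, -303.0], [531.0, -238.0]] circ (450.1, 234.2, 21.8) [ 589.4 -261.     3. ]
orcap [445 215  30  30 693] cen [459.6 229.7] [ 588.  -263.2   76. ] box [[588.0, -223.0], [627.0, -265.0], [587.0, -303.0], [548.0, -261.0]] circ (459.6, 229.7, 14.9) [ 588.  -263.1   76. ]
bcoast [454 287  35  43 406] cen [465.7 305.9] [ 442.6 -287.1    3. ] box [[400.0, -257.0], [486.0, -268.0], [478.0, -336.0], [392.0, -325.0]] circ (474.8, 307.9, 21.7) [ 438.  -305.9    3. ]
blcap [471 294  30  31 752] cen [485.5 308.9] [ 435.4 -307.1   76. ] box [[464.0, -280.0], [463.0, -337.0], [406.0, -334.0], [408.0, -278.0]] circ (485.0, 309.0, 15.8) [ 435.2 -306.    76. ]
mould [[634.0, 162.0], [661.0, -114.0], [459.0, -137.0], [425.0, 140.0]] [544.73519965  12.62705614] [np.float64(210.0), np.float64(277.0), np.float64(204.0), np.float64(280.0)] [np.float64(5.8), np.float64(-84.4), np.float64(-173.5), np.float64(97.0)]
tray [[612.0, 407.0], [593.0, 249.0], [356.0, 277.0], [379.0, 437.0]] [485.07110899 342.47156408] [np.float64(235.0), np.float64(159.0), np.float64(239.0), np.float64(162.0)] [np.float64(-7.3), np.float64(-97.0), np.float64(173.4), np.float64(81.7)]
[ 435.4398663     2.38130598 1151.20557449]
```

View pics/crop1.png

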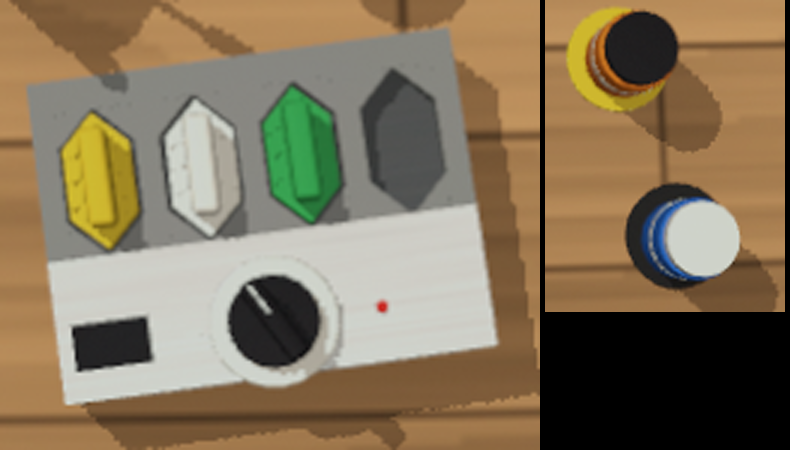

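The crop confirms the choice: the three leaves sit in their cavities, red is absent, and the dial pointer is up-left. Next I move above the dial.

```bash
cat >> h.py <<'E'
def head(s=None):
    R=Ro.from_rotvec((s or get_state())["tool_rot"]).as_matrix(); return np.degrees(np.arctan2(R[1,0],R[0,0])),R
def go(*T):
    """each T: x,y,z,heading deg -> row in the tool axes of now"""
    s=get_state();h,R=head(s)
    print("now",s["ee_pos"].round(1),"head",round(h,1),"gap",round(s["finger_gap"]*85.4,1),"F",s["contact_force"].round(1),"t",round(s["clock"],1))
    for x,y,z,th in T:
        d=R.T@(np.array([x,y,z])-s["ee_pos"]);print((x,y,z,th),d.round(1).tolist(),"yaw",round(-np.radians((th-h+180)%360-180),3))
E
python3 -c "
from h import *
go((475,5,231,35),(475,5,180,35))"
```

```text
now [ 238.5 -550.5  231.3] head 23.4 gap 85.8 F [ 0.1  0.2 -0.6] t 1.6
(475, 5, 231, 35) [437.8, -415.8, 0.3] yaw -0.202
(475, 5, 180, 35) [437.8, -415.8, 51.3] yaw -0.202
```

Call:
{"op": "carry_out", "data": {"series": [[[438, -416, 0], -0.2, 50], [[438, -416, 0], -0.2, 50], [[438, -416, 0], -0.2, 50], [[438, -416, 0], -0.2, 50], [[438, -416, 0], -0.2, 50], [[438, -416, 0], -0.2, 50], [[438, -416, 0], -0.2, 50], [[438, -416, 0], -0.2, 50], [[438, -416, 0], -0.2, 50], [[438, -416, 0], -0.2, 50], [[438, -416, 0], -0.2, 50], [[438, -416, 0], -0.2, 50]]}}

```text
clock: 2.75
ee_pos: [474.0, 3.6, 231.7]
tool_rot: [2.997, 0.942, 0.002]
contact_force: [0.8, -1.2, 0.7]
finger_gap: 0.585
finger_force: 0.0
```

```bash
python3 -c "
from h import *
go((475,5,190,35),(475,5,68,35))
g=snap('wrist','pics/w1.png')
print([(world(g,r['centre']).round(1),r['p']) for r in recognise('wrist','dial')])
print(pix(g,[475,5,94]))"
```

```text
now [474.    3.6 231.7] head 34.9 gap 50.0 F [ 0.8 -1.2  0.7] t 2.8
(475, 5, 190, 35) [1.6, -0.6, 41.7] yaw -0.002
(475, 5, 68, 35) [1.5, -0.7, 163.7] yaw -0.002
[(array([477.9,   7.2,  61.9]), 0.65)]
(np.float64(311.9618193778584), np.float64(225.5937835042783))
```

View pics/w1.png

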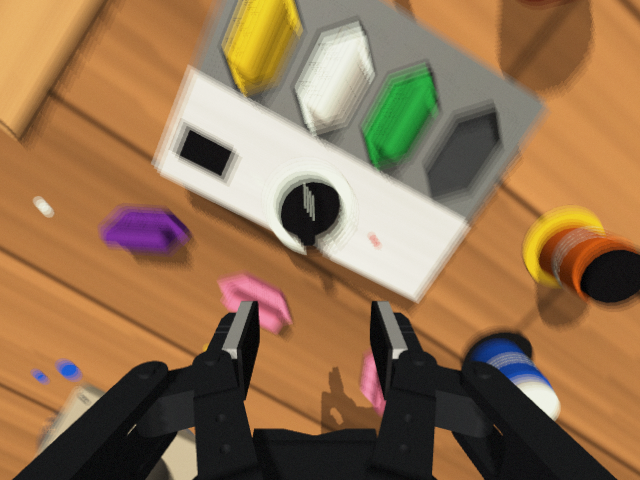

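The image is blurred by motion. The dial is at (310,210) with its bar vertical, so it is aligned with the tool x axis. I'll descend and look again.

Call:
{"op": "carry_out", "data": {"series": [[[1.5, -0.7, 40], 0, 50], [[1.5, -0.7, 75], 0, 50], [[1.5, -0.7, 75], 0, 50], [[1.5, -0.7, 75], 0, 50]]}}

```text
clock: 3.25
ee_pos: [473.8, 2.7, 156.5]
tool_rot: [-2.997, -0.941, 0.002]
contact_force: [0.8, 0.0, 0.8]
finger_gap: 0.589
finger_force: 0.0
```

```bash
python3 -c "
from h import *
g=snap('wrist','pics/w2.png')
print([(world(g,r['centre']).round(1),r['p']) for r in recognise('wrist','dial')])
print(pix(g,[475,5,94]),pix(g,[475,5,62]),pix(g,[493,18,94]))
go((475,5,68,35))"
```

```text
[(array([479. ,   5.4,  61.8]), 0.59)]
(np.float64(310.2955059095101), np.float64(258.2751789004032)) (np.float64(310.844530613534), np.float64(241.55974733211957)) (np.float64(309.50614386037404), np.float64(224.21224098072526))
now [475.6   2.4 158.7] head 34.8 gap 50.3 F [ 0.8 -0.4  0.3] t 3.4
(475, 5, 68, 35) [0.8, -2.6, 90.7] yaw -0.003
```

View pics/w2.png

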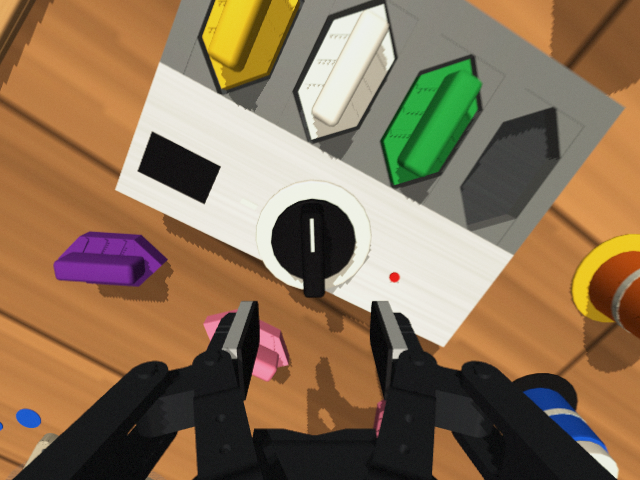

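The dial disc is centred at (313,238), with the bar vertical and about 2 px from prediction. Descending and gripping.

Call:
{"op": "carry_out", "data": {"series": [[[2, -1.5, 45], 0, 50], [[2, -1.5, 80], 0, 50], [[2, -1.5, 90], 0, 50], [[2, -1.5, 90], 0, 50], [[2, -1.5, 90], 0, 10], [[2, -1.5, 90], 0, 10], [[2, -1.5, 90], 0, 10], [[2, -1.5, 90], 0, 10], [[2, -1.5, 90], 0, 10]], "newtons": 50}}

```text
clock: 4.25
ee_pos: [476.6, 6.0, 68.9]
tool_rot: [-2.997, -0.942, -0.005]
contact_force: [-4.3, 5.3, 9.7]
finger_gap: 0.151
finger_force: 49.2
```

Call:
{"op": "carry_out", "data": {"series": [[[0, 0, 0], -0.13, 10], [[0, 0, 0], -0.26, 10], [[0, 0, 0], -0.39, 10], [[0, 0, 0], -0.52, 10], [[0, 0, 0], -0.65, 10], [[0, 0, 0], -0.65, 10]]}}

```text
clock: 4.85
ee_pos: [476.0, 6.5, 68.9]
tool_rot: [-2.535, -1.856, -0.004]
contact_force: [-7.0, 7.2, 12.4]
finger_gap: 0.155
finger_force: 49.7
```

```bash
python3 -c "
from h import *
go();s=get_state();print(s['torque'],s['finger_force'],s['qpos'])"
```

```text
now [476.    6.5  68.9] head 72.4 gap 13.2 F [-7.   7.2 12.4] t 4.8
[1.18743441 1.15740534 0.02982248] 49.65082347393036 [-0.09568287 -0.06375346  1.99485052  0.00208182  1.20879554  0.21048777]
```

Call:
{"op": "carry_out", "data": {"series": [[[0, 0, 0], -0.13, 10], [[0, 0, 0], -0.26, 10], [[0, 0, 0], -0.39, 10], [[0, 0, 0], -0.52, 10], [[0, 0, 0], -0.65, 10], [[0, 0, 0], -0.65, 10]]}}

```text
clock: 5.45
ee_pos: [475.3, 6.5, 68.8]
tool_rot: [-1.809, -2.567, -0.003]
contact_force: [-11.9, 6.9, 16.5]
finger_gap: 0.159
finger_force: 50.2
```

```bash
python3 -c "
from h import *
go();s=get_state();print(s['torque'],s['finger_force'],s['qpos'])"
```

```text
now [475.3   6.5  68.8] head 109.7 gap 13.6 F [-11.9   6.9  16.5] t 5.5
[1.23790186 1.91917563 0.00625435] 50.246708393096924 [-0.09565467 -0.06399693  1.99523276  0.00202693  1.21037956 -0.43952752]
```

Call:
{"op": "carry_out", "data": {"series": [[[0, 0, 0], -0.13, 10], [[0, 0, 0], -0.26, 10], [[0, 0, 0], -0.39, 10], [[0, 0, 0], -0.39, 10]]}}

```text
clock: 5.85
ee_pos: [474.9, 6.3, 68.8]
tool_rot: [-1.277, -2.869, -0.002]
contact_force: [-13.9, 6.9, 19.1]
finger_gap: 0.158
finger_force: 50.6
```

```bash
python3 -c "
from h import *
go();s=get_state();print(s['torque'],s['finger_force'],s['qpos'])"
```

```text
now [474.9   6.3  68.8] head 132.0 gap 13.5 F [-13.9   6.9  19.1] t 5.8
[1.04763657 2.34393648 0.02149251] 50.555630922317505 [-9.58370119e-02 -6.41771500e-02  1.99538852e+00  1.58492246e-03
  1.21127060e+00 -8.29487844e-01]
```

Call:
{"op": "carry_out", "data": {"series": [[[0, 0, 0], -0.13, 10], [[0, 0, 0], -0.26, 10], [[0, 0, 0], -0.39, 10], [[0, 0, 0], -0.39, 10]]}}

```text
clock: 6.25
ee_pos: [474.6, 6.0, 68.9]
tool_rot: [-0.697, -3.062, -0.001]
contact_force: [-16.2, 4.3, 20.3]
finger_gap: 0.159
finger_force: 50.8
```

```bash
python3 -c "
from h import *
go();s=get_state();print(s['torque'],s['finger_force'],s['qpos'],s['joint_efforts'])
g=snap('top');cv2.imwrite('pics/t2.png',cv2.resize(g['image'][230:350,240:400],None,fx=4,fy=4)[:,:,::-1])"
```

```text
now [474.6   6.   68.9] head 154.4 gap 13.6 F [-16.2   4.3  20.3] t 6.2
[0.76522671 2.65640921 0.04271655] 50.77813446521759 [-9.60702203e-02 -6.43222234e-02  1.99548924e+00  9.40698196e-04
  1.21191108e+00 -1.21953030e+00] [ -2.04944864 -35.93370795 -44.72566366  -0.93937062  -5.78397408
  -2.14087933]
```

View pics/t2.png

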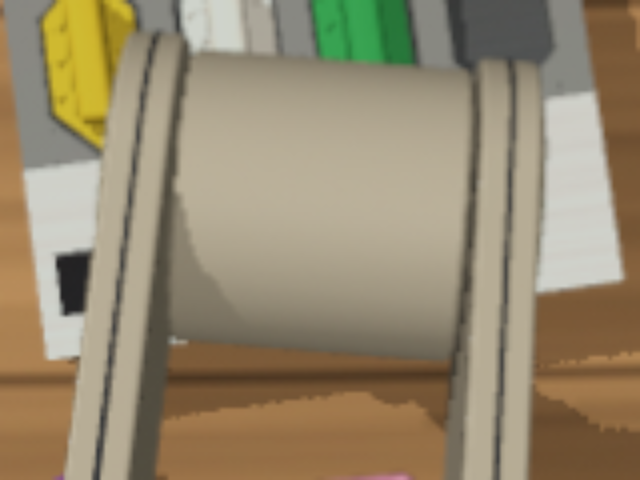

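The arm hides the dial in this view. I'll carry on and watch joint 6's effort.

Call:
{"op": "carry_out", "data": {"series": [[[0, 0, 0], -0.1, 10], [[0, 0, 0], -0.2, 10], [[0, 0, 0], -0.2, 10]]}}

```text
clock: 6.6
ee_pos: [474.5, 5.8, 68.8]
tool_rot: [-0.39, -3.116, -0.001]
contact_force: [-16.7, 3.0, 20.8]
finger_gap: 0.154
finger_force: 50.8
```

```bash
python3 -c "
from h import *
go();s=get_state();print(s['torque'],s['finger_force'],s['qpos'],s['joint_efforts'])
g=snap('wrist','pics/w3.png')"
```

```text
now [474.5   5.8  68.8] head 165.7 gap 13.1 F [-16.7   3.   20.8] t 6.6
[0.64212738 2.76367988 0.04547835] 50.845162868499756 [-9.62173020e-02 -6.43050364e-02  1.99557155e+00  5.64386321e-04
  1.21204453e+00 -1.41836694e+00] [ -1.54122557 -35.83755255 -44.79325533  -0.56994528  -5.97775251
  -1.61084935]
```

View pics/w3.png

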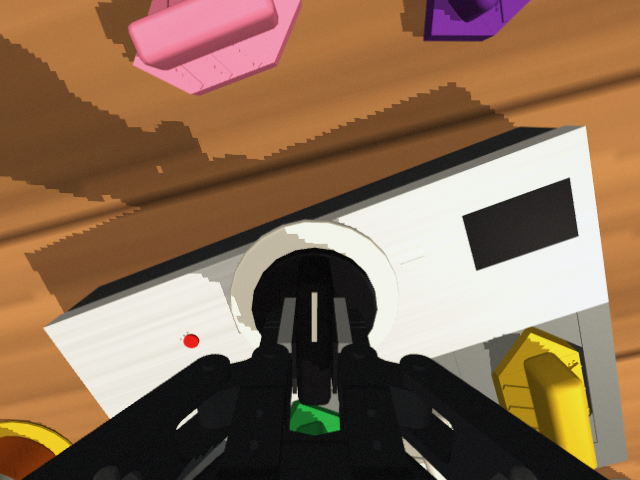

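The bar is still vertical between the pads, with the pointer at (314,315), so the dial turns with the gripper. Continuing.

Call:
{"op": "carry_out", "data": {"series": [[[-1, 0, -1], -0.1, 10], [[-1, 0, -1], -0.2, 10], [[-1, 0, -1], -0.3, 10], [[-1, 0, -1], -0.4, 10], [[-1, 0, -1], -0.4, 10]]}}

```text
clock: 7.15
ee_pos: [474.5, 5.4, 68.9]
tool_rot: [0.235, -3.129, -0.002]
contact_force: [-16.9, 0.7, 16.8]
finger_gap: 0.154
finger_force: 54.0
```

```bash
python3 -c "
from h import *
go();s=get_state();print(s['torque'],s['finger_force'],s['qpos'][5],s['joint_efforts'][5])"
```

```text
now [474.5   5.4  68.9] head -171.4 gap 13.2 F [-16.9   0.7  16.8] t 7.2
[ 0.33383244  2.95353583 -1.01669341] 54.02306377887726 -1.8176083268061498 -2.7457693219184875
```

Call:
{"op": "carry_out", "data": {"series": [[[0, 0, 0], -0.1, 10], [[0, 0, 0], -0.2, 10], [[0, 0, 0], -0.3, 10], [[0, 0, 0], -0.4, 10], [[0, 0, 0], -0.4, 10]]}}

```text
clock: 7.65
ee_pos: [475.1, 5.4, 69.4]
tool_rot: [0.831, -3.028, -0.007]
contact_force: [-17.2, 2.8, 20.0]
finger_gap: 0.159
finger_force: 340.6
```

```bash
python3 -c "
from h import *
go();s=get_state();print(s['torque'],s['finger_force'],s['qpos'][5],s['joint_efforts'][5])"
```

```text
now [475.1   5.4  69.4] head -149.3 gap 13.6 F [-17.2   2.8  20. ] t 7.7
[  0.51329945   2.99607409 -10.32309982] 340.6409507020726 -2.207811889736679 -12.081701159477234
```

The torque has jumped, so this is the stop. I'll relieve the wind-up, release, lift and look.

Call:
{"op": "carry_out", "data": {"series": [[[0, 0, 0], 0.1, 10], [[0, 0, 0], 0.2, 10], [[0, 0, 0], 0.27, 10], [[0, 0, 0], 0.27, 10], [[0, 0, 0], 0.27, 45], [[0, 0, 0], 0.27, 45], [[0, 0, 0], 0.27, 45], [[0, 0, -50], 0.27, 45], [[0, 0, -90], 0.27, 45], [[0, 0, -90], 0.27, 45], [[0, 0, -90], 0.27, 45]], "newtons": 50}}

```text
clock: 8.75
ee_pos: [477.4, 5.0, 159.0]
tool_rot: [-0.434, 3.108, -0.001]
contact_force: [-0.4, 0.4, -0.3]
finger_gap: 0.527
finger_force: 0.0
```

```bash
python3 -c "
from h import *
go();s=get_state();print(s['torque'],s['finger_force'],s['qpos'][5],s['joint_efforts'][5])
g=snap('wrist','pics/w4.png')
print([ (p,pix(g,p)) for p in ([475,5,62],[475,5,94])])"
```

```text
now [477.4   5.  159. ] head -164.1 gap 45.0 F [-0.4  0.4 -0.3] t 8.8
[ 0.03724971 -0.0054702   0.02889341] 0.0 -1.9452240720692269 -0.0007428724165947642
[([475, 5, 62], (np.float64(317.24076648889013), np.float64(239.07882007732843))), ([475, 5, 94], (np.float64(317.58664252301094), np.float64(255.3969048685337)))]
```

View pics/w4.png

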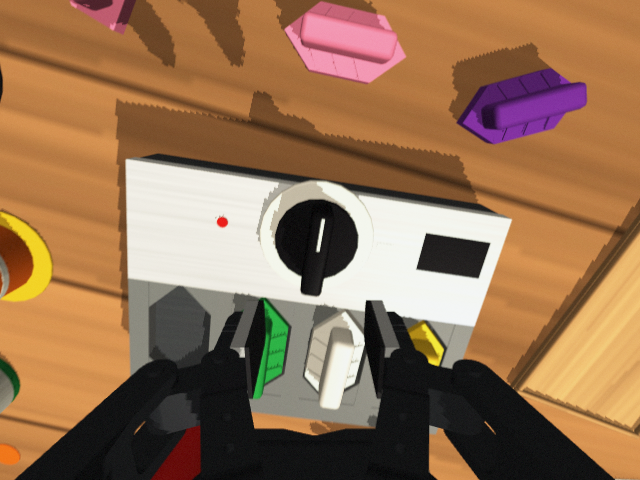

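```bash
python3 -c "
from h import *
g=snap('wrist');im=g['image']
m=np.zeros((480,640),np.uint8);m[205:265,300:340]=(im[205:265,300:340].min(2)>150)
n,l,st,ce=cv2.connectedComponentsWithStats(m)
for i in range(1,n):
    if st[i,4]<30: continue
    p=np.argwhere(l==i)[:,::-1];W=np.array([at(g,*q,94)[:2] for q in p]);c=W.mean(0);d=np.linalg.svd(W-c)[2][0]
    print(st[i],c,np.degrees(np.arctan2(d[1],d[0])))
"
```

```text
[316 222   8  33 109] [461.70145574   2.86085858] 7.076912517956054
```

The pointer heading is 187°, matching the mould's 186.4° and the heading where torque began, so the dial is at its off stop. Now the leaves, yellow first.

```bash
python3 -c "
from h import *
go((568.3,116,120,186.4),(568.3,116,54,186.4))
g=grab_frame('wrist')
for t in ('leaf_yellow','leaf_white','leaf_green'): print(t,[(world(g,r['centre']).round(0),r['p']) for r in recognise('wrist',t)])"
```

```text
now [475.5   5.2 156.4] head -164.1 gap 44.9 F [ 0.1 -0.7 -0.4] t 8.8
(568.3, 116, 120, 186.4) [-119.6, 81.2, 36.3] yaw 0.166
(568.3, 116, 54, 186.4) [-119.7, 81.2, 102.3] yaw 0.166
leaf_yellow [(array([539., 114.,  51.]), 0.94)]
leaf_white [(array([346., 120.,  18.]), 0.73), (array([567.,  45.,  47.]), 0.71)]
leaf_green [(array([ 374., -174.,   10.]), 0.79), (array([341., -14.,  19.]), 0.74), (array([579.,  -1.,  56.]), 0.62), (array([ 726., -244.,    8.]), 0.42)]
```

Call:
{"op": "carry_out", "data": {"series": [[[-40, 27, 10], 0.1, 45], [[-80, 54, 20], 0.166, 45], [[-120, 81, 36], 0.166, 45], [[-120, 81, 36], 0.166, 45], [[-120, 81, 36], 0.166, 45]]}}

```text
clock: 9.55
ee_pos: [568.1, 116.4, 118.7]
tool_rot: [0.177, -3.132, 0.001]
contact_force: [-0.3, 0.2, 0.9]
finger_gap: 0.526
finger_force: 0.0
```

```bash
python3 -c "
from h import *
go((568.3,116,54,186.4))
g=snap('wrist','pics/w5.png');go()
print(pix(g,(568.3,116,76)))"
```

```text
now [568.1 116.4 118.7] head -173.5 gap 44.9 F [-0.3  0.2  0.9] t 9.6
(568.3, 116, 54, 186.4) [-0.4, -0.4, 64.7] yaw 0.001
now [568.5 115.7 120.2] head -173.6 gap 45.2 F [-0.1  0.1  0.4] t 9.6
(np.float64(315.5955107060962), np.float64(273.73063776669807))
```

View pics/w5.png

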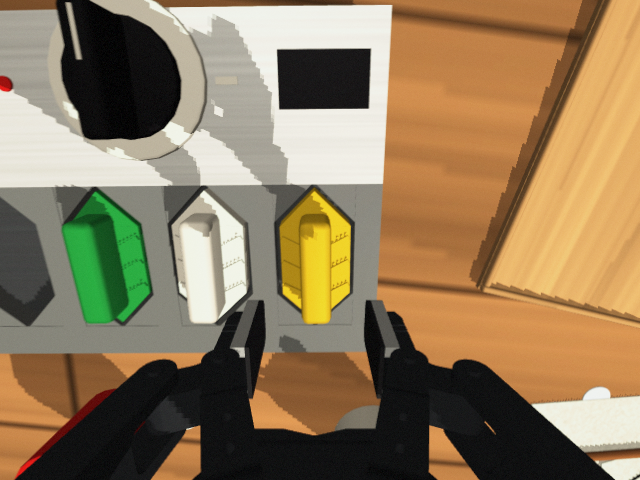

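The yellow midrib is at (315,268), matching the prediction of (316,274). Gripping and lifting.

Call:
{"op": "carry_out", "data": {"series": [[[0, 0, 40], 0, 45], [[0, 0, 65], 0, 45], [[0, 0, 65], 0, 45], [[0, 0, 65], 0, 10], [[0, 0, 65], 0, 10], [[0, 0, 65], 0, 10], [[0, 0, 65], 0, 10], [[0, 0, 40], 0, 10], [[0, 0, 0], 0, 10], [[0, 0, -10], 0, 10], [[0, 0, -10], 0, 10]], "newtons": 60}}

```text
clock: 10.7
ee_pos: [571.8, 116.1, 135.1]
tool_rot: [-0.174, 3.13, 0.001]
contact_force: [0.6, 0.3, -1.6]
finger_gap: 0.193
finger_force: 59.7
```

```bash
python3 - <<'E'
from h import *
c=np.array([485,342.5]);a=np.radians(-7.2);R=np.array([[np.cos(a),-np.sin(a)],[np.sin(a),np.cos(a)]])
for l in ((-55,36),(55,36),(55,-36),(-55,-36)): print(l,(c+R@l).round(1))
p=c+R@(55,36)
go((*p,130,172.8),(*p,24,172.8));print(get_state()["finger_force"])
E
```

```text
(-55, 36) [434.9 385.1]
(55, 36) [544.1 371.3]
(55, -36) [535.1 299.9]
(-55, -36) [425.9 313.7]
now [571.8 116.1 135.1] head -173.6 gap 16.5 F [ 0.6  0.3 -1.6] t 10.7
(np.float64(544.0783049806113), np.float64(371.3228014012845), 130, 172.8) [-0.8, 256.7, 5.1] yaw 0.237
(np.float64(544.0783049806113), np.float64(371.3228014012845), 24, 172.8) [-0.0, 256.7, 111.1] yaw 0.237
59.71110463142395
```

Call:
{"op": "carry_out", "data": {"series": [[[0, 40, 2], 0.05, 10], [[0, 80, 2], 0.1, 10], [[0, 120, 2], 0.15, 10], [[0, 160, 2], 0.2, 10], [[0, 200, 2], 0.237, 10], [[0, 240, 2], 0.237, 10], [[0, 257, 2], 0.237, 10], [[0, 257, 2], 0.237, 10], [[0, 257, 2], 0.237, 10], [[0, 257, 40], 0.237, 10], [[0, 257, 80], 0.237, 10], [[0, 257, 80], 0.237, 10]]}}

```text
clock: 11.9
ee_pos: [536.6, 366.6, 43.9]
tool_rot: [-0.2, -3.125, 0.011]
contact_force: [-1.5, -0.3, -1.9]
finger_gap: 0.192
finger_force: 64.6
```

```bash
python3 - <<'E'
from h import *
grab_frame("wrist")
go((544.1,371.3,23.5,172.8));print(get_state()["finger_force"])
E
```

```text
now [538.3 367.9  47.4] head 172.7 gap 16.7 F [-0.   0.5  0.3] t 11.9
(544.1, 371.3, 23.5, 172.8) [-5.5, 4.2, 23.9] yaw -0.002
64.57976818084717
```

Call:
{"op": "carry_out", "data": {"series": [[[0, 0, 0], 0, 10], [[0, 0, 0], 0, 10], [[0, 0, 0], 0, 10]]}}

```text
clock: 12.25
ee_pos: [542.5, 371.9, 54.1]
tool_rot: [0.198, 3.132, 0.004]
contact_force: [-0.8, -0.1, -0.9]
finger_gap: 0.194
finger_force: 64.6
```

```bash
python3 - <<'E'
from h import *
go((544.1,371.3,23.5,172.8));print(get_state()["tool_rot"])
E
```

```text
now [542.5 371.9  54.1] head 172.8 gap 16.5 F [-0.8 -0.1 -0.9] t 12.2
(544.1, 371.3, 23.5, 172.8) [-1.6, -0.5, 30.7] yaw -0.0
[0.19761159 3.13183676 0.00359538]
```

Call:
{"op": "carry_out", "data": {"series": [[[-1, 0, 20], 0, 10], [[-1, 0, 30], 0, 10], [[-1, 0, 30], 0, 10], [[-1, 0, 30], 0, 10], [[-1, 0, 30], 0, 10], [[-1, 0, 30], 0, 40], [[-1, 0, 30], 0, 40], [[-1, 0, 30], 0, 40], [[-1, 0, -20], 0, 40], [[-1, 0, -70], 0, 40], [[-1, 0, -70], 0, 40], [[-1, 0, -70], 0, 40]]}}

```text
clock: 13.45
ee_pos: [543.2, 371.9, 123.7]
tool_rot: [0.197, 3.132, 0.004]
contact_force: [-0.3, 0.8, -1.5]
finger_gap: 0.468
finger_force: 0.0
```

Call:
{"op": "carry_out", "data": {"series": [[[0, 0, 0], 0, 40], [[0, 0, 0], 0, 40]]}}

```text
clock: 13.65
ee_pos: [540.6, 370.4, 119.0]
tool_rot: [-0.197, -3.132, 0.003]
contact_force: [-0.3, -0.1, -1.2]
finger_gap: 0.472
finger_force: 0.0
```

```bash
python3 - <<'E'
from h import *
go((575.8,50,124,186.4),(575.8,50,54,186.4))
E
```

```text
now [540.6 370.4 119. ] head 172.8 gap 40.3 F [-0.3 -0.1 -1.2] t 13.7
(575.8, 50, 124, 186.4) [-75.1, -313.5, -4.6] yaw -0.238
(575.8, 50, 54, 186.4) [-75.3, -313.3, 65.4] yaw -0.238
```

Call:
{"op": "carry_out", "data": {"series": [[[-12, -50, -5], -0.05, 40], [[-24, -100, -5], -0.1, 40], [[-36, -150, -5], -0.15, 40], [[-48, -200, -5], -0.2, 40], [[-60, -250, -5], -0.238, 40], [[-72, -300, -5], -0.238, 40], [[-75, -313, -5], -0.238, 40], [[-75, -313, -5], -0.238, 40], [[-75, -313, -5], -0.238, 40], [[-75, -313, -5], -0.238, 40], [[-75, -313, -5], -0.238, 40], [[-75, -313, -5], -0.238, 40]]}}

```text
clock: 14.85
ee_pos: [576.8, 52.4, 126.2]
tool_rot: [0.179, -3.136, -0.0]
contact_force: [-0.6, 0.2, -0.1]
finger_gap: 0.464
finger_force: 0.0
```

```bash
python3 - <<'E'
from h import *
go((575.8,50,54,186.4))
g=grab_frame("wrist");im=g["image"]
go()
print(pix(g,(575.8,50,76)))
# white midrib: bright blob near
m=(im.min(2)>200).astype(np.uint8);m[:190]=0;m[330:]=0
n,l,st,ce=cv2.connectedComponentsWithStats(m)
for i in range(1,n):
    if st[i,4]>300: print(st[i],ce[i],at(g,*ce[i],76).round(1))
g=grab_frame("top");hsv=cv2.cvtColor(g["image"],cv2.COLOR_RGB2HSV)
m=cv2.inRange(hsv,(22,150,120),(35,255,255));m[:,:100]=0;m[:,210:]=0
n,l,st,ce=cv2.connectedComponentsWithStats(m);i=1+st[1:,4].argmax();print("yellow",st[i],at(g,*ce[i],25))
E
```

```text
now [576.8  52.4 126.2] head -173.5 gap 39.6 F [-0.6  0.2 -0.1] t 14.8
(575.8, 50, 54, 186.4) [1.2, -2.3, 72.2] yaw 0.002
now [576.8  52.2 126.2] head -173.5 gap 40.2 F [-1.   0.2  0.8] t 14.9
(np.float64(312.5407567665285), np.float64(266.25658436007205))
[ 308  190   38  110 1577] [333.18325935 244.78693722] [561.   60.4  76. ]
[ 300  218   26   96 2340] [312.07222222 265.39529915] [575.3  49.7  76. ]
yellow [128 240  24  44 641] [541.56961319 370.39706511  25.        ]
```

Call:
{"op": "carry_out", "data": {"series": [[[1, -2, 40], 0, 40], [[1, -2, 72], 0, 40], [[1, -2, 72], 0, 40], [[1, -2, 72], 0, 40], [[1, -2, 72], 0, 10], [[1, -2, 72], 0, 10], [[1, -2, 72], 0, 10], [[1, -2, 72], 0, 10], [[1, -2, 40], 0, 10], [[1, -2, 0], 0, 10], [[1, -2, 0], 0, 10], [[1, -2, 0], 0, 10]]}}

```text
clock: 16.15
ee_pos: [577.3, 49.1, 128.1]
tool_rot: [-0.176, 3.133, -0.0]
contact_force: [-0.5, -0.5, -1.3]
finger_gap: 0.198
finger_force: 59.9
```

Call:
{"op": "carry_out", "data": {"series": [[[0, 0, 0], 0, 10], [[0, 0, 0], 0, 10]]}}

```text
clock: 16.35
ee_pos: [574.9, 49.1, 124.5]
tool_rot: [0.176, -3.134, -0.0]
contact_force: [-0.5, 0.1, -1.6]
finger_gap: 0.192
finger_force: 59.9
```

```bash
python3 - <<'E'
from h import *
go((534,300,125,172.8));print(get_state()["finger_force"])
E
```

```text
now [574.9  49.1 124.5] head -173.6 gap 16.4 F [-0.5  0.1 -1.6] t 16.4
(534, 300, 125, 172.8) [12.5, 253.9, -0.4] yaw 0.238
59.88389253616333
```

Call:
{"op": "carry_out", "data": {"series": [[[2, 45, 0], 0.05, 10], [[4, 90, 0], 0.1, 10], [[6, 135, 0], 0.15, 10], [[9, 180, 0], 0.2, 10], [[11, 225, 0], 0.238, 10], [[12.5, 254, 0], 0.238, 10], [[12.5, 254, 0], 0.238, 10], [[12.5, 254, 40], 0.238, 10], [[12.5, 254, 70], 0.238, 10], [[12.5, 254, 70], 0.238, 10], [[12.5, 254, 70], 0.238, 10], [[12.5, 254, 70], 0.238, 10]]}}

```text
clock: 17.55
ee_pos: [536.6, 300.2, 58.2]
tool_rot: [0.198, 3.133, 0.002]
contact_force: [0.3, 1.3, -0.5]
finger_gap: 0.199
finger_force: 59.9
```

Call:
{"op": "carry_out", "data": {"series": [[[0, 0, 0], 0, 10], [[0, 0, 0], 0, 10]]}}

```text
clock: 17.75
ee_pos: [536.5, 300.5, 58.2]
tool_rot: [0.198, 3.133, 0.002]
contact_force: [-0.1, -0.8, -0.7]
finger_gap: 0.2
finger_force: 59.9
```

```bash
python3 - <<'E'
from h import *
go((534,300,23.5,172.8));print(get_state()["finger_force"])
E
```

```text
now [536.5 300.5  58.2] head 172.8 gap 17.1 F [-0.1 -0.8 -0.7] t 17.8
(534, 300, 23.5, 172.8) [2.5, -0.8, 34.6] yaw -0.0
59.9124938249588
```

Call:
{"op": "carry_out", "data": {"series": [[[2, 0, 20], 0, 10], [[2, 0, 34], 0, 10], [[2, 0, 34], 0, 10], [[2, 0, 34], 0, 10], [[2, 0, 34], 0, 10], [[2, 0, 34], 0, 40], [[2, 0, 34], 0, 40], [[2, 0, 34], 0, 40], [[2, 0, -20], 0, 40], [[2, 0, -66], 0, 40], [[2, 0, -66], 0, 40], [[2, 0, -66], 0, 40]]}}

```text
clock: 18.95
ee_pos: [534.7, 301.0, 124.6]
tool_rot: [0.197, 3.132, 0.003]
contact_force: [0.2, -1.1, -1.3]
finger_gap: 0.471
finger_force: 0.0
```

Call:
{"op": "carry_out", "data": {"series": [[[0, 0, 0], 0, 40], [[0, 0, 0], 0, 40]]}}

```text
clock: 19.15
ee_pos: [531.9, 299.7, 120.1]
tool_rot: [-0.197, -3.132, 0.003]
contact_force: [-0.2, -0.7, 1.0]
finger_gap: 0.469
finger_force: 0.0
```

```bash
python3 - <<'E'
from h import *
go((583.3,-15.3,125,186.4))
E
```

```text
now [531.9 299.7 120.1] head 172.8 gap 40.0 F [-0.2 -0.7  1. ] t 19.1
(583.3, -15.3, 125, 186.4) [-90.5, -306.1, -4.6] yaw -0.238
```

Call:
{"op": "carry_out", "data": {"series": [[[-15, -50, -5], -0.05, 40], [[-29, -98, -5], -0.1, 40], [[-43, -146, -5], -0.15, 40], [[-57, -194, -5], -0.2, 40], [[-71, -242, -5], -0.238, 40], [[-85, -290, -5], -0.238, 40], [[-90, -306, -5], -0.238, 40], [[-90, -306, -5], -0.238, 40], [[-90, -306, -5], -0.238, 40], [[-90, -306, -5], -0.238, 40], [[-90, -306, -5], -0.238, 40], [[-90, -306, -5], -0.238, 40]]}}

```text
clock: 20.35
ee_pos: [584.1, -13.3, 127.2]
tool_rot: [0.179, -3.136, -0.0]
contact_force: [-0.6, -0.1, 0.3]
finger_gap: 0.467
finger_force: 0.0
```

```bash
python3 - <<'E'
from h import *
go((583.3,-15.7,54,186.4))
g=grab_frame("wrist");hsv=cv2.cvtColor(g["image"],cv2.COLOR_RGB2HSV)
go()
m=cv2.inRange(hsv,(50,100,50),(75,255,255))
n,l,st,ce=cv2.connectedComponentsWithStats(m);i=1+st[1:,4].argmax();print(pix(g,(583.3,-15.7,76)),st[i],ce[i],at(g,*ce[i],58))
E
```

```text
now [584.1 -13.3 127.2] head -173.5 gap 39.9 F [-0.6 -0.1  0.3] t 20.4
(583.3, -15.7, 54, 186.4) [1.0, -2.3, 73.2] yaw 0.002
now [584.2 -13.5 127.3] head -173.5 gap 40.1 F [-0.6 -0.1 -0.1] t 20.4
(np.float64(312.5006667155317), np.float64(265.83611998116146)) [ 279  183   69  132 6902] [313.59374094 249.74804405] [579.68312228 -15.47709226  58.        ]
```

Call:
{"op": "carry_out", "data": {"series": [[[1, -2, 40], 0, 40], [[1, -2, 73], 0, 40], [[1, -2, 73], 0, 40], [[1, -2, 73], 0, 40], [[1, -2, 73], 0, 10], [[1, -2, 73], 0, 10], [[1, -2, 73], 0, 10], [[1, -2, 73], 0, 10], [[1, -2, 40], 0, 10], [[1, -2, 0], 0, 10], [[1, -2, 0], 0, 10], [[1, -2, 0], 0, 10]]}}

```text
clock: 21.6
ee_pos: [584.6, -16.8, 129.1]
tool_rot: [-0.176, 3.133, -0.001]
contact_force: [-0.4, -0.3, -1.3]
finger_gap: 0.197
finger_force: 60.0
```

Call:
{"op": "carry_out", "data": {"series": [[[0, 0, 0], 0, 10], [[0, 0, 0], 0, 10]]}}

```text
clock: 21.8
ee_pos: [582.2, -16.5, 125.5]
tool_rot: [0.176, -3.134, -0.001]
contact_force: [-0.1, -0.1, -0.1]
finger_gap: 0.194
finger_force: 60.0
```

```bash
python3 - <<'E'
from h import *
go((426,314,125,172.8));print(get_state()["finger_force"])
E
```

```text
now [582.2 -16.5 125.5] head -173.6 gap 16.5 F [-0.1 -0.1 -0.1] t 21.8
(426, 314, 125, 172.8) [118.2, 345.9, 1.1] yaw 0.238
59.977975487709045
```

Call:
{"op": "carry_out", "data": {"series": [[[16, 46, 0], 0.05, 10], [[32, 92, 0], 0.1, 10], [[48, 138, 0], 0.15, 10], [[64, 184, 0], 0.2, 10], [[80, 230, 0], 0.238, 10], [[96, 276, 0], 0.238, 10], [[112, 322, 0], 0.238, 10], [[118, 346, 0], 0.238, 10], [[118, 346, 0], 0.238, 10], [[118, 346, 40], 0.238, 10], [[118, 346, 70], 0.238, 10], [[118, 346, 70], 0.238, 10]]}}

```text
clock: 23.0
ee_pos: [423.5, 310.8, 51.6]
tool_rot: [-0.198, -3.127, 0.01]
contact_force: [-0.1, -0.6, -1.9]
finger_gap: 0.198
finger_force: 60.0
```

Call:
{"op": "carry_out", "data": {"series": [[[0, 0, 0], 0, 10], [[0, 0, 0], 0, 10], [[0, 0, 0], 0, 10], [[0, 0, 0], 0, 10]]}}

```text
clock: 23.4
ee_pos: [428.6, 314.5, 58.9]
tool_rot: [0.198, 3.133, 0.002]
contact_force: [0.8, 0.3, -0.6]
finger_gap: 0.191
finger_force: 60.0
```

```bash
python3 - <<'E'
from h import *
go((426,314,23.5,172.8));print(get_state()["finger_force"])
E
```

```text
now [428.6 314.5  58.9] head 172.8 gap 16.3 F [ 0.8  0.3 -0.6] t 23.4
(426, 314, 23.5, 172.8) [2.6, -0.8, 35.4] yaw -0.0
60.008708238601685
```

Call:
{"op": "carry_out", "data": {"series": [[[2, 0, 20], 0, 10], [[2, 0, 35], 0, 10], [[2, 0, 35], 0, 10], [[2, 0, 35], 0, 10], [[2, 0, 35], 0, 10], [[2, 0, 35], 0, 40], [[2, 0, 35], 0, 40], [[2, 0, 35], 0, 40], [[2, 0, -20], 0, 40], [[2, 0, -70], 0, 40], [[2, 0, -120], 0, 85], [[2, 0, -140], 0, 85]]}}

```text
clock: 24.6
ee_pos: [427.1, 315.3, 202.7]
tool_rot: [0.197, 3.13, 0.006]
contact_force: [0.6, 0.9, 0.6]
finger_gap: 0.791
finger_force: 0.0
```

Call:
{"op": "carry_out", "data": {"series": [[[0, 0, 0], 0, 85], [[0, 0, 0], 0, 85], [[0, 0, 0], 0, 85]]}}

```text
clock: 24.9
ee_pos: [424.5, 313.7, 195.4]
tool_rot: [-0.197, -3.133, 0.003]
contact_force: [0.4, 0.8, -0.6]
finger_gap: 0.996
finger_force: 0.0
```

```bash
python3 - <<'E'
from h import *
g=snap("top")
cv2.imwrite("pics/t3.png",cv2.resize(g["image"][200:380,90:390],None,fx=2.5,fy=2.5)[:,:,::-1])
for n,z in (("release_jar",76),("paint_jar",76)): print(n,[world(g,r["centre"]).round(0) for r in recognise("top",n)])
hsv=cv2.cvtColor(g["image"],cv2.COLOR_RGB2HSV)
for nm,lo,hi,bx,z in (("orcap",(0,0,0),(180,255,45),(435,205,490,255),79),("blcap",(0,0,170),(180,60,255),(460,285,510,335),79)):
    m=np.zeros((480,640),np.uint8);u0,v0,u1,v1=bx;m[v0:v1,u0:u1]=cv2.inRange(hsv,lo,hi)[v0:v1,u0:u1]
    n,l,st,ce=cv2.connectedComponentsWithStats(m);i=1+st[1:,4].argmax();print(nm,st[i],at(g,*ce[i],z).round(1))
go((437,-305,180,90),(437,-305,180,-90));print(get_state()["qpos"])
E
```

```text
release_jar [array([ 585., -256.,   82.])]
paint_jar [array([ 433., -297.,   76.])]
orcap [445 215  30  30 692] [ 587.6 -262.5   79. ]
blcap [471 294  30  31 756] [ 435.5 -306.2   79. ]
now [424.6 313.7 195.4] head 172.8 gap 85.0 F [-0.4  0.3  1. ] t 25.1
(437, -305, 180, 90) [-90.0, -612.2, 16.4] yaw 1.445
(437, -305, 180, -90) [-90.0, -612.2, 16.4] yaw -1.697
[ 5.39192638e-01 -4.24730675e-02  1.73184968e+00  7.95917912e-06
  1.45535724e+00 -9.05818104e-01]
```

View pics/t3.png

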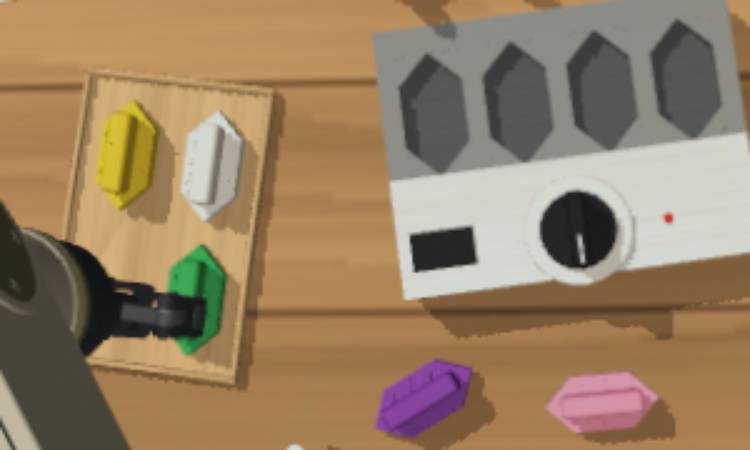

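All three leaves lie flat in the tray at (125,155), (212,165) and (195,300) in the crop. The mould is empty and the dial pointer is at off. Now the jars, starting with blue.

Call:
{"op": "carry_out", "data": {"series": [[[-7, -50, 5], 0.12, 85], [[-14, -100, 5], 0.25, 85], [[-21, -150, 5], 0.37, 85], [[-28, -200, 5], 0.5, 85], [[-36, -250, 5], 0.62, 85], [[-43, -300, 5], 0.75, 85], [[-50, -350, 5], 0.87, 85], [[-58, -400, 5], 1.0, 85], [[-65, -450, 5], 1.12, 85], [[-73, -500, 5], 1.24, 85], [[-80, -550, 5], 1.36, 85], [[-87, -600, 5], 1.445, 85]]}}

```text
clock: 26.25
ee_pos: [435.6, -287.3, 191.3]
tool_rot: [-2.226, -2.215, -0.0]
contact_force: [1.2, -0.6, -0.6]
finger_gap: 0.995
finger_force: 0.0
```

Call:
{"op": "carry_out", "data": {"series": [[[0, 0, 0], 0, 85], [[0, 0, 0], 0, 85], [[0, 0, 0], 0, 85], [[0, 0, 0], 0, 85]]}}

```text
clock: 26.65
ee_pos: [436.5, -284.1, 192.0]
tool_rot: [-2.219, -2.223, -0.0]
contact_force: [0.1, 1.1, 0.7]
finger_gap: 0.994
finger_force: 0.0
```

```bash
python3 - <<'E'
from h import *
go((437,-305.5,150,90),(437,-305.5,25,90))
g=snap("wrist");hsv=cv2.cvtColor(g["image"],cv2.COLOR_RGB2HSV);go()
for n in ("paint_jar","release_jar","black_coaster","yellow_coaster"): print(n,[(world(g,r["centre"]).round(0),round(r["p"],2)) for r in recognise("wrist",n)])
print([pix(g,p) for p in ((437,-305.5,79),(588,-262,79))])
m=cv2.inRange(hsv,(0,0,170),(180,60,255));n,l,st,ce=cv2.connectedComponentsWithStats(m);i=1+st[1:,4].argmax();print(st[i],at(g,*ce[i],79))
cv2.imwrite("pics/w6.png",g["image"][:,:,::-1])
E
```

```text
now [ 436.5 -284.1  192. ] head 90.1 gap 84.9 F [0.1 1.1 0.7] t 26.6
(437, -305.5, 150, 90) [-21.5, 0.5, 42.0] yaw 0.002
(437, -305.5, 25, 90) [-21.5, 0.5, 167.0] yaw 0.002
now [ 436.6 -284.1  192.2] head 90.1 gap 85.2 F [ 1.1 -0.4  0.3] t 26.7
paint_jar [(array([ 438., -294.,   80.]), 0.91)]
release_jar [(array([ 570., -224.,   86.]), 0.9)]
black_coaster [(array([ 445., -283.,    9.]), 0.74), (array([ 706., -277.,   27.]), 0.65), (array([ 567., -222.,   82.]), 0.62)]
yellow_coaster [(array([ 582., -284.,    1.]), 0.85), (array([ 447., -281.,    9.]), 0.74)]
[(np.float64(313.81721731987943), np.float64(261.3243124051354)), (np.float64(516.9496897171838), np.float64(207.3039876022899))]
[ 275  224   77   74 4321] [ 436.60620191 -305.50291877   79.        ]
```

View pics/w6.png

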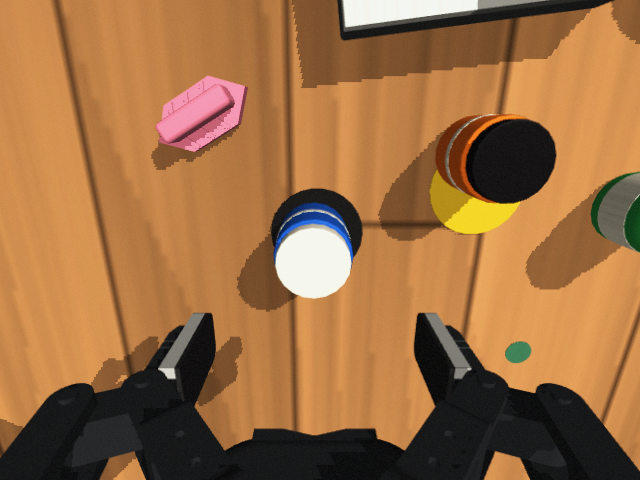

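The blue cap is at (314,261), centred as predicted. The orange jar's cap is at (511,160) instead of (517,207), so it has been knocked aside. I'll grip blue first and then deal with orange at its new spot.

Call:
{"op": "carry_out", "data": {"series": [[[-21.5, 0.5, 40], 0, 85], [[-21.5, 0.5, 80], 0, 85], [[-21.5, 0.5, 80], 0, 85], [[-21.5, 0.5, 80], 0, 85], [[-21.5, 0.5, 120], 0, 85], [[-21.5, 0.5, 155], 0, 85], [[-21.5, 0.5, 167], 0, 85], [[-21.5, 0.5, 167], 0, 85], [[-21.5, 0.5, 167], 0, 85], [[-21.5, 0.5, 167], 0, 85]]}}

```text
clock: 27.9
ee_pos: [438.6, -308.3, 28.1]
tool_rot: [2.218, 2.219, 0.001]
contact_force: [-0.1, -1.0, -0.3]
finger_gap: 0.995
finger_force: 0.0
```

```bash
python3 - <<'E'
from h import *
go((437,-305.5,25,90))
g=snap("top");hsv=cv2.cvtColor(g["image"],cv2.COLOR_RGB2HSV)
m=cv2.inRange(hsv,(22,150,120),(35,255,255));m[:200]=0;m[270:]=0;m[:,:420]=0;m[:,490:]=0
n,l,st,ce=cv2.connectedComponentsWithStats(m);i=1+st[1:,4].argmax();(u,v),r=cv2.minEnclosingCircle(cv2.findNonZero((l==i).astype(np.uint8)));print("ycoast",st[i],r,at(g,u,v,3))
m=cv2.inRange(hsv,(0,0,0),(180,255,45));m[:200]=0;m[270:]=0;m[:,:420]=0;m[:,490:]=0
n,l,st,ce=cv2.connectedComponentsWithStats(m);i=1+st[1:,4].argmax();print("orange cap",st[i],at(g,*ce[i],78))
g=dict(g)
E
```

```text
now [ 438.6 -308.3   28.1] head 90.0 gap 85.0 F [-0.1 -1.  -0.3] t 27.9
(437, -305.5, 25, 90) [2.8, -1.6, 3.1] yaw 0.0
ycoast [434 213  38  43 709] 21.814119338989258 [ 589.85055842 -261.60258044    3.        ]
orange cap [427 221  30  30 705] [ 576.91078575 -227.17110492   78.        ]
```

Call:
{"op": "carry_out", "data": {"series": [[[2, -1.5, 2], 0, 85], [[2, -1.5, 2], 0, 60], [[2, -1.5, 2], 0, 60], [[2, -1.5, 2], 0, 60], [[2, -1.5, 2], 0, 60], [[2, -1.5, 2], 0, 60], [[2, -1.5, -25], 0, 60], [[2, -1.5, -50], 0, 60], [[2, -1.5, -50], 0, 60], [[2, -1.5, -50], 0, 60], [[2, -1.5, -50], 0, 60]], "newtons": 60}}

```text
clock: 29.05
ee_pos: [434.3, -304.0, 73.2]
tool_rot: [-2.219, -2.219, 0.0]
contact_force: [-0.6, -0.0, -4.0]
finger_gap: 0.761
finger_force: 68.0
```

```bash
python3 - <<'E'
from h import *
go((437,-435,75,90));print(get_state()["finger_force"])
E
```

```text
now [ 434.3 -304.    73.2] head 90.0 gap 65.0 F [-0.6 -0.  -4. ] t 29.1
(437, -435, 75, 90) [-131.0, 2.7, -2.0] yaw -0.0
67.96594619750977
```

Call:
{"op": "carry_out", "data": {"series": [[[-35, 2, 0], 0, 60], [[-70, 2, 0], 0, 60], [[-105, 2, 0], 0, 60], [[-131, 2, 0], 0, 60], [[-131, 2, 0], 0, 60], [[-131, 2, 0], 0, 60], [[-131, 2, 25], 0, 60], [[-131, 2, 35], 0, 60], [[-131, 2, 35], 0, 60], [[-131, 2, 35], 0, 60], [[-131, 2, 35], 0, 60]]}}

```text
clock: 30.15
ee_pos: [438.0, -436.1, 41.3]
tool_rot: [2.22, 2.221, -0.0]
contact_force: [0.7, -0.7, -3.6]
finger_gap: 0.756
finger_force: 68.1
```

```bash
python3 - <<'E'
from h import *
go((437,-435,23,90));print(get_state()["finger_force"])
E
```

```text
now [ 438.  -436.1   41.3] head 90.0 gap 64.5 F [ 0.7 -0.7 -3.6] t 30.1
(437, -435, 23, 90) [1.1, -1.0, 18.3] yaw 0.0
68.10097575187683
```

Call:
{"op": "carry_out", "data": {"series": [[[0, 0, 10], 0, 60], [[0, 0, 17], 0, 60], [[0, 0, 17], 0, 60], [[0, 0, 17], 0, 60]]}}

```text
clock: 30.55
ee_pos: [437.0, -435.5, 22.7]
tool_rot: [-2.221, -2.221, -0.0]
contact_force: [-2.2, -0.2, -2.8]
finger_gap: 0.76
finger_force: 68.1
```

```bash
python3 -c "
from h import *
go()"
```

```text
now [ 437.  -435.5   22.7] head 90.0 gap 64.9 F [-2.2 -0.2 -2.8] t 30.6
```

Call:
{"op": "carry_out", "data": {"series": [[[0, 0, 1], 0, 60], [[0, 0, 1], 0, 60], [[0, 0, 1], 0, 85], [[0, 0, 1], 0, 85], [[0, 0, 1], 0, 85], [[0, 0, 1], 0, 85], [[0, 0, -49], 0, 85], [[0, 0, -99], 0, 85], [[0, 0, -130], 0, 85], [[0, 0, -130], 0, 85], [[0, 0, -130], 0, 85], [[0, 0, -130], 0, 85]]}}

```text
clock: 31.75
ee_pos: [436.8, -435.2, 151.8]
tool_rot: [-2.22, -2.22, -0.0]
contact_force: [-1.0, 0.3, -0.2]
finger_gap: 0.995
finger_force: 0.0
```

```bash
python3 - <<'E'
from h import *
g=snap("top");hsv=cv2.cvtColor(g["image"],cv2.COLOR_RGB2HSV)
m=cv2.inRange(hsv,(0,0,0),(180,255,45));m[:200]=0;m[270:]=0;m[:,:410]=0;m[:,490:]=0
n,l,st,ce=cv2.connectedComponentsWithStats(m);i=1+st[1:,4].argmax();print("orange cap",st[i],at(g,*ce[i],78))
go((577,-227,150,90),(577,-227,25,90))
E
```

```text
orange cap [427 221  30  30 705] [ 576.91078575 -227.17110492   78.        ]
now [ 436.6 -435.   151.2] head 90.0 gap 85.1 F [0.5 0.  0.4] t 31.8
(577, -227, 150, 90) [208.0, 140.4, 1.5] yaw -0.0
(577, -227, 25, 90) [207.7, 140.7, 126.5] yaw -0.0
```

Call:
{"op": "carry_out", "data": {"series": [[[40, 27, 0], 0, 85], [[80, 54, 0], 0, 85], [[120, 81, 0], 0, 85], [[160, 108, 0], 0, 85], [[200, 135, 0], 0, 85], [[208, 140.5, 0], 0, 85], [[208, 140.5, 0], 0, 85], [[208, 140.5, 0], 0, 85], [[208, 140.5, 0], 0, 85], [[208, 140.5, 0], 0, 85]]}}

```text
clock: 32.8
ee_pos: [577.0, -229.4, 153.1]
tool_rot: [-2.224, -2.219, 0.001]
contact_force: [-0.6, -0.2, -0.0]
finger_gap: 0.997
finger_force: 0.0
```

```bash
python3 - <<'E'
from h import *
g=snap("wrist","pics/w7.png")
print(pix(g,(577,-227,79)),pix(g,(589,-261.5,3)))
go((577,-227,26,90))
E
```

```text
(np.float64(312.92179945618375), np.float64(250.03643482186274)) (np.float64(326.9838659070788), np.float64(256.638886355295))
now [ 577.2 -229.3  153.2] head 89.9 gap 85.4 F [ 0.2 -0.4 -0.1] t 32.9
(577, -227, 26, 90) [2.3, -0.2, 127.2] yaw -0.002
```

View pics/w7.png

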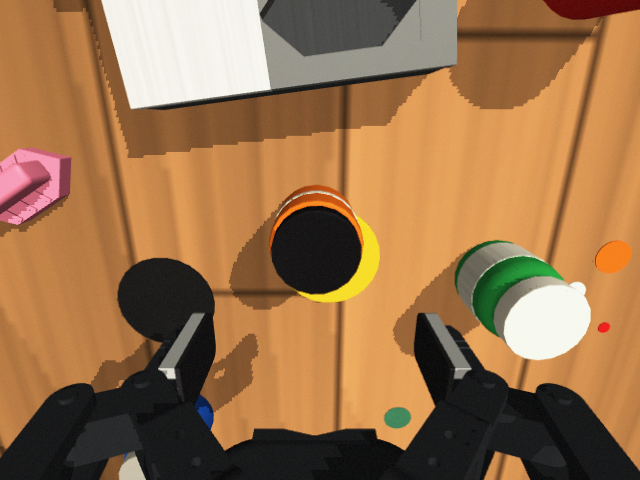

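The orange cap is at (317,250), within 4 px of prediction. The now bare black coaster is at (166,299). Gripping orange.

Call:
{"op": "carry_out", "data": {"series": [[[2, 1, 40], 0, 85], [[2, 1, 80], 0, 85], [[2, 1, 115], 0, 85], [[2, 1, 127], 0, 85], [[2, 1, 127], 0, 85], [[2, 1, 127], 0, 85], [[2, 1, 127], 0, 60], [[2, 1, 127], 0, 60], [[2, 1, 127], 0, 60], [[2, 1, 127], 0, 60], [[2, 1, 127], 0, 60]]}}

```text
clock: 33.95
ee_pos: [580.6, -226.9, 29.5]
tool_rot: [2.218, 2.219, 0.002]
contact_force: [-3.2, 0.1, 7.5]
finger_gap: 0.759
finger_force: 66.7
```

```bash
python3 - <<'E'
from h import *
go()
g=snap("top");hsv=cv2.cvtColor(g["image"],cv2.COLOR_RGB2HSV)
m=cv2.inRange(hsv,(0,0,0),(180,255,60));m[:275]=0;m[345:]=0;m[:,:435]=0;m[:,520:]=0
n,l,st,ce=cv2.connectedComponentsWithStats(m);i=1+st[1:,4].argmax();(u,v),r=cv2.minEnclosingCircle(cv2.findNonZero((l==i).astype(np.uint8)))
print("black",st[i],r,at(g,*ce[i],3),at(g,u,v,3)); print(get_state()["finger_force"])
E
```

```text
now [ 580.6 -226.9   29.5] head 90.0 gap 64.8 F [-3.2  0.1  7.5] t 34.0
black [456 286  31  25 477] 15.811535835266113 [ 460.83020235 -302.14916086    3.        ] [ 461.0449405  -300.14883595    3.        ]
66.66969537734985
```

Call:
{"op": "carry_out", "data": {"series": [[[0, 0, -30], 0, 60], [[0, 0, -60], 0, 60], [[0, 0, -60], 0, 60], [[0, 0, -60], 0, 60], [[0, 0, -60], 0, 60]]}}

```text
clock: 34.5
ee_pos: [577.9, -225.4, 84.7]
tool_rot: [-2.22, -2.22, 0.001]
contact_force: [-0.8, 0.2, -3.7]
finger_gap: 0.76
finger_force: 68.7
```

```bash
python3 - <<'E'
from h import *
go((437,-306,85,90));print(get_state()["finger_force"])
E
```

```text
now [ 577.9 -225.4   84.7] head 90.0 gap 64.9 F [-0.8  0.2 -3.7] t 34.5
(437, -306, 85, 90) [-80.6, -140.9, -0.1] yaw 0.0
68.67974638938904
```

```bash
python3 - <<'E'
from h import *
g=snap("wrist","pics/w8.png");go()
s=get_state();R=Ro.from_rotvec(s["tool_rot"]).as_matrix()
# camera in tool frame -> pose at w7
Rc=np.array(g["R"])@R; c=R.T@(-np.array(g["R"]).T@np.array(g["t"])-s["ee_pos"])
R7=Ro.from_rotvec([-2.224,-2.219,0.001]).as_matrix(); C7=np.array([577.2,-229.3,153.2])+R7@c
g7=dict(g);g7["R"]=Rc@R7.T;g7["t"]=-g7["R"]@C7
im=cv2.imread("pics/w7.png")[:,:,::-1];m=(im.max(2)<50).astype(np.uint8);m[:250]=0;m[342:]=0;m[:,:110]=0;m[:,225:]=0
n,l,st,ce=cv2.connectedComponentsWithStats(m);i=1+st[1:,4].argmax()
p=np.argwhere(l==i)[:,::-1]
W=np.array([at(g7,*q,3)[:2] for q in p if q[1]<312]);print(st[i],W[:,0].min(),W[:,0].max(),W[:,1].min(),W[:,1].max())
from scipy.optimize import least_squares
B=[]  # top boundary arc
for u in range(p[:,0].min(),p[:,0].max()+1):
    B.append(at(g7,u,p[p[:,0]==u][:,1].min(),3)[:2])
B=np.array(B);f=least_squares(lambda x:np.hypot(*(B-x[:2]).T)-45,[437,-306],loss="soft_l1");print("black",f.x,abs(f.fun).mean())
im7=cv2.cvtColor(im,cv2.COLOR_RGB2HSV);m=cv2.inRange(im7,(22,150,120),(35,255,255));q=np.argwhere(m[200:310,320:390])[:,::-1]+[320,200]
B=np.array([at(g7,q[q[:,1]==v][:,0].max(),v,3)[:2] for v in range(225,302) if (q[:,1]==v).any()])
f=least_squares(lambda x:np.hypot(*(B-x[:2]).T)-45,[589,-261],loss="soft_l1");print("yellow",f.x,abs(f.fun).mean())
E
```

```text
now [ 577.6 -225.2   84.2] head 90.0 gap 64.5 F [ 0.6 -0.  -4.6] t 34.5
[ 118  258   97   84 6182] 394.634076857251 483.8148876307242 -316.7170105796904 -262.861667163437
black [ 439.58625514 -308.27700476] 0.3765622896343199
yellow [ 590.92409196 -262.57165087] 0.18616970340766995
```

Call:
{"op": "carry_out", "data": {"series": [[[-20, -35, 0], 0, 60], [[-40, -70, 0], 0, 60], [[-60, -105, 0], 0, 60], [[-81, -139, 0], 0, 60], [[-81, -139, 0], 0, 60], [[-81, -139, 0], 0, 60], [[-81, -139, 25], 0, 60], [[-81, -139, 43], 0, 60], [[-81, -139, 43], 0, 60], [[-81, -139, 43], 0, 60], [[-81, -139, 43], 0, 60], [[-81, -139, 43], 0, 60]]}}

```text
clock: 35.75
ee_pos: [440.9, -307.4, 44.6]
tool_rot: [2.219, 2.22, 0.0]
contact_force: [0.7, -0.3, -4.1]
finger_gap: 0.757
finger_force: 69.6
```

```bash
python3 - <<'E'
from h import *
go((438.5,-307,28,90));print(get_state()["finger_force"])
E
```

```text
now [ 440.9 -307.4   44.6] head 90.0 gap 64.6 F [ 0.7 -0.3 -4.1] t 35.8
(438.5, -307, 28, 90) [0.4, -2.5, 16.6] yaw 0.0
69.6166741847992
```

Call:
{"op": "carry_out", "data": {"series": [[[0, -2, 8], 0, 60], [[0, -2, 16], 0, 60], [[0, -2, 16], 0, 60], [[0, -2, 16], 0, 60], [[0, -2, 16], 0, 60]]}}

```text
clock: 36.25
ee_pos: [438.4, -307.4, 28.5]
tool_rot: [2.221, 2.22, 0.0]
contact_force: [-3.8, 2.9, 10.2]
finger_gap: 0.755
finger_force: 73.3
```

```bash
python3 -c "
from h import *
go()"
```

```text
now [ 438.4 -307.4   28.5] head 90.0 gap 64.5 F [-3.8  2.9 10.2] t 36.2
```

Orange is seated on the black coaster. Releasing and going back to blue.

Call:
{"op": "carry_out", "data": {"series": [[[0, 0, -1], 0, 85], [[0, 0, -1], 0, 85], [[0, 0, -1], 0, 85], [[0, 0, -1], 0, 85], [[0, 0, -50], 0, 85], [[0, 0, -100], 0, 85], [[0, 0, -120], 0, 85], [[-45, 0, -120], 0, 85], [[-90, 0, -120], 0, 85], [[-128, 0, -120], 0, 85], [[-128, 0, -120], 0, 85], [[-128, 0, -120], 0, 85]]}}

```text
clock: 37.45
ee_pos: [437.4, -435.4, 146.5]
tool_rot: [-2.222, -2.219, -0.001]
contact_force: [-0.3, 0.9, 0.3]
finger_gap: 0.994
finger_force: 0.0
```

Call:
{"op": "carry_out", "data": {"series": [[[0, 0, 0], 0, 85], [[0, 0, 0], 0, 85], [[0, 0, 0], 0, 85]]}}

```text
clock: 37.75
ee_pos: [438.2, -434.0, 147.5]
tool_rot: [2.22, 2.223, 0.0]
contact_force: [1.2, 0.7, 0.1]
finger_gap: 0.996
finger_force: 0.0
```

```bash
python3 - <<'E'
from h import *
g=snap("wrist");im=g["image"]
go((437,-435.5,25,90))
m=(im.min(2)>190).astype(np.uint8);m[:150]=0;m[340:]=0
n,l,st,ce=cv2.connectedComponentsWithStats(m);i=1+st[1:,4].argmax();print(st[i],ce[i],at(g,*ce[i],76))
E
```

```text
now [ 438.2 -434.2  147.6] head 90.1 gap 85.0 F [ 0.2 -0.7  0.7] t 37.8
(437, -435.5, 25, 90) [-1.3, -1.3, 122.6] yaw 0.001
[ 269  218   90   85 5910] [313.3749577  260.02385787] [ 438.51893173 -437.64417707   76.        ]
```

Call:
{"op": "carry_out", "data": {"series": [[[-2, 0, 40], 0, 85], [[-2, 0, 80], 0, 85], [[-2, 0, 110], 0, 85], [[-2, 0, 121], 0, 85], [[-2, 0, 121], 0, 85], [[-2, 0, 121], 0, 85], [[-2, 0, 121], 0, 60], [[-2, 0, 121], 0, 60], [[-2, 0, 121], 0, 60], [[-2, 0, 121], 0, 60], [[-2, 0, 121], 0, 60]], "newtons": 60}}

```text
clock: 38.9
ee_pos: [439.2, -438.6, 29.3]
tool_rot: [2.218, 2.218, -0.001]
contact_force: [-1.3, 1.0, 6.9]
finger_gap: 0.755
finger_force: 67.3
```

```bash
python3 - <<'E'
from h import *
go()
E
```

```text
now [ 439.2 -438.6   29.3] head 90.0 gap 64.5 F [-1.3  1.   6.9] t 38.9
```

Call:
{"op": "carry_out", "data": {"series": [[[0, 0, -40], 0, 60], [[0, 0, -80], 0, 60], [[0, 0, -110], 0, 60], [[0, 0, -110], 0, 60], [[0, 0, -110], 0, 60], [[0, 0, -110], 0, 60]]}}

```text
clock: 39.5
ee_pos: [437.0, -435.9, 134.2]
tool_rot: [-2.219, -2.219, -0.0]
contact_force: [-0.1, 0.3, -4.5]
finger_gap: 0.756
finger_force: 68.6
```

```bash
python3 - <<'E'
from h import *
go((590,-261,135,90));print(get_state()["finger_force"])
E
```

```text
now [ 437.  -435.9  134.2] head 90.0 gap 64.6 F [-0.1  0.3 -4.5] t 39.5
(590, -261, 135, 90) [174.9, 153.0, -0.7] yaw -0.0
68.55164051055908
```

Call:
{"op": "carry_out", "data": {"series": [[[30, 26, 0], 0, 60], [[60, 52, 0], 0, 60], [[90, 78, 0], 0, 60], [[120, 104, 0], 0, 60], [[150, 130, 0], 0, 60], [[175, 153, 0], 0, 60], [[175, 153, 0], 0, 60], [[175, 153, 40], 0, 60], [[175, 153, 80], 0, 60], [[175, 153, 80], 0, 60], [[175, 153, 80], 0, 60], [[175, 153, 80], 0, 60]]}}

```text
clock: 40.7
ee_pos: [591.9, -262.9, 58.3]
tool_rot: [2.22, 2.219, 0.001]
contact_force: [0.2, -0.3, -2.6]
finger_gap: 0.757
finger_force: 68.5
```

Call:
{"op": "carry_out", "data": {"series": [[[0, 0, 0], 0, 60], [[0, 0, 0], 0, 60], [[0, 0, 0], 0, 60]]}}

```text
clock: 41.0
ee_pos: [591.6, -262.4, 57.8]
tool_rot: [2.22, 2.22, 0.001]
contact_force: [-0.5, 0.1, -3.4]
finger_gap: 0.755
finger_force: 68.5
```

```bash
python3 - <<'E'
from h import *
go((590,-262,31.5,90));print(get_state()["finger_force"])
E
```

```text
now [ 591.6 -262.4   57.8] head 90.0 gap 64.5 F [-0.5  0.1 -3.4] t 41.0
(590, -262, 31.5, 90) [0.4, -1.7, 26.3] yaw -0.0
68.5476279258728
```

Call:
{"op": "carry_out", "data": {"series": [[[0, -1.5, 15], 0, 60], [[0, -1.5, 25], 0, 60], [[0, -1.5, 25], 0, 60], [[0, -1.5, 25], 0, 60], [[0, -1.5, 25], 0, 60], [[0, -1.5, 25], 0, 60]]}}

```text
clock: 41.6
ee_pos: [589.4, -262.1, 31.3]
tool_rot: [2.221, 2.221, -0.0]
contact_force: [-2.5, 0.2, 5.8]
finger_gap: 0.759
finger_force: 72.1
```

```bash
python3 -c "
from h import *
go()"
```

```text
now [ 589.4 -262.1   31.3] head 90.0 gap 64.9 F [-2.5  0.2  5.8] t 41.6
```

Blue is seated. Releasing, lifting and moving away.

Call:
{"op": "carry_out", "data": {"series": [[[0, 0, -1], 0, 85], [[0, 0, -1], 0, 85], [[0, 0, -1], 0, 85], [[0, 0, -1], 0, 85], [[0, 0, -50], 0, 85], [[0, 0, -100], 0, 85], [[0, 0, -150], 0, 85], [[0, 0, -180], 0, 85], [[-50, 0, -180], 0, 85], [[-100, 0, -180], 0, 85], [[-150, -50, -180], 0, 85], [[-200, -100, -180], 0, 85]]}}

```text
clock: 42.8
ee_pos: [517.8, -433.8, 209.7]
tool_rot: [-2.219, -2.221, 0.0]
contact_force: [1.0, -0.6, 0.3]
finger_gap: 0.999
finger_force: 0.0
```

Call:
{"op": "carry_out", "data": {"series": [[[-20, -30, 0], 0, 85], [[-20, -60, 0], 0, 85], [[-20, -60, 0], 0, 85], [[-20, -60, 0], 0, 85], [[-20, -60, 0], 0, 85]]}}

```text
clock: 43.3
ee_pos: [459.5, -452.4, 211.5]
tool_rot: [2.22, 2.222, 0.001]
contact_force: [-0.3, -0.3, 0.6]
finger_gap: 0.994
finger_force: 0.0
```

```bash
python3 - <<'E'
from h import *
go()
g=snap("top","pics/t4.png");im=g["image"];hsv=cv2.cvtColor(im,cv2.COLOR_RGB2HSV)
def cap(m,bx):
    z=np.zeros((480,640),np.uint8);u0,v0,u1,v1=bx;z[v0:v1,u0:u1]=m[v0:v1,u0:u1]
    n,l,st,ce=cv2.connectedComponentsWithStats(z);i=1+st[1:,4].argmax();return st[i],at(g,*ce[i],79).round(1)
print("blue",cap(cv2.inRange(hsv,(0,0,170),(180,60,255)),(430,200,500,265)))
print("orange",cap(cv2.inRange(hsv,(0,0,0),(180,255,45)),(440,270,520,340)))
E
```

```text
now [ 459.5 -452.4  211.5] head 90.0 gap 84.9 F [-0.3 -0.3  0.6] t 43.3
blue (array([444, 214,  31,  31, 741], dtype=int32), array([ 589.1, -260.9,   79. ]))
orange (array([472, 293,  30,  30, 712], dtype=int32), array([ 437.7, -307.7,   79. ]))
```

View pics/t4.png

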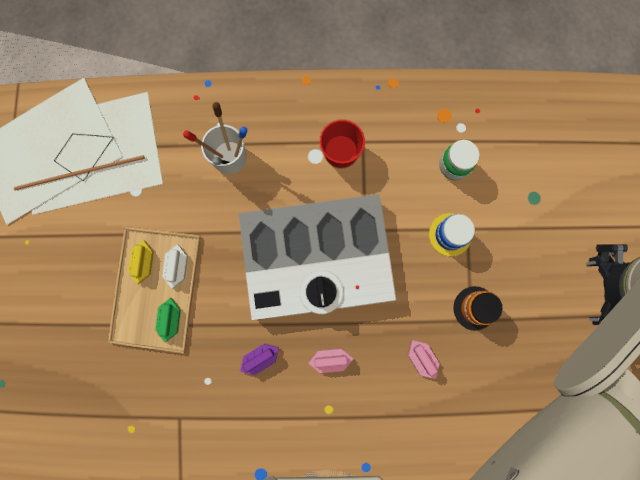

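The final view shows the three leaves in the tray at (140,262), (175,266) and (168,320). The blue jar is on yellow (455,232), the orange jar is on black (483,308), and the dial is off. The bystanders are untouched.

```bash
python3 -c "
from plant import *
print(hand_in())"
```

```text
the job is handed in; nothing more can be done
None
```

I handed the job in: by the final picture the dial is at its off stop, the three leaves present (yellow, white, green; red was absent) lie flat in the tray, and the blue jar stands on the yellow coaster and the orange on the black, each within about 3 mm of centre; no verdict came back.

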